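# Rebuild the polishing spindle: spacer, washer, retainer

### The arm

A 7-joint arm with a two-finger parallel gripper is mounted at the origin on the work surface. World frame = base frame: x ahead of the robot, y to its left, z up, the work surface at z = 0. Lengths are in m, angles in rad, forces in N, time in s.
With the tool pointing down it reaches from about 0.4 to 0.925 m from the base axis. Payload 4.1 kg.
Tool frame: the origin (TCP) lies midway between the tips of the shut fingers; the grasp point (between the pads) lies 19 mm behind it; z points along the fingers, y is the line along which they close (so a half turn about z gives the same grasp; the last joint's range is limited). The gripper opens to 85 mm and grips with 20 to 120 N. Pads are 22 mm wide; open, the fingers measure 114 mm over their backs; the gripper's body (76 mm by 85 mm) begins 54 mm behind the grasp point. The pads swing forward as they close: fully open they stand 13 mm farther back than shut.
Start: joints at [1.162, 0.398, 0.045, 1.537, -0.019, 1.207, -0.051], TCP at [0.198, -0.619, 0.231] pointing down, gripper open.
Joint ranges: [-2.82, 2.82], [-0.49, 2.23], [-1.37, 1.46], [0, 2.46], [-1.36, 4.5], [0.23, 2], [-2.94, 2.94]. Speed limits (rad/s): [2.57, 2.57, 3.14, 3.14, 3.14, 3.14, 3.14].

### API

Orientations are given as a rotation vector (axis times angle).
In Python, from rig import robot, viewer, nets gives the robot as it stands. The module is installed in compiled form; this text tells all that it offers.
- The arm moves only by the tool servo_tool, never from a script. Its argument "increments" is a list that holds one entry, the list of rows, each a list of 6 numbers: the shift along the world's x, y, z in m, then the turn, a rotation vector about the world's x, y, z in rad. A call has 1 to 20 rows; each row is the pose to reach, as a shift and turn from the pose commanded when the call began; what a row does not reach only later rows make up. A row lasts 1/10 s, in which the tool goes at most 50 mm and 8.59 degrees, less where a joint would pass 70% of its speed; a pose out of reach is approached as far as the arm can. A call with a gripper value outside its range is refused whole. "grip" is the closure, from 0 (fully open) to 1 (shut), set as the call begins (left out, the last holds). The fingers move at their own pace and stop on an object; "squeeze" is the grip in N (left out, the last holds). Time passes only in rows, so rows that repeat a pose let the fingers close. It gives the time, the measured TCP pose, the force, the opening and the grip force at its end, in the units of the state.
- robot.read_state(): the state, without advancing time (a new reading comes with each control period).
- viewer.get_image(name): name is "side" or "top"; returns a dict with "img" (384x512x3 uint8, red, green, blue), "fovy" (degrees; the focal length in pixels is half the picture's height over the tangent of half this angle, whatever the lens; pixels are square), "cx", "cy" (the principal point, pixels), "R" (3x3) and "t" (3): a world point X has camera coordinates R X + t. Camera axes: x right, y down, z forward; pixel columns grow to the right and rows downward; lengths in m; the calibration is good to about 2 mm. A picture is of the moment at which its call begins. There is no depth.
- robot.job_done(): hands the job in; it is judged then, once.
Trained networks look in a picture, given as the dict that the camera call returned (one of the last four; its "shot" number tells which), for a name from the list of things; names that differ only in an ending like _2 or _b are one class to them, and where a whole thing is asked for, a point or a joint stands for the part that bears it (a point fixed in the world has none). Each returns a list of dicts, best first, with "conf" (0 to 1); they miss things now and then, are a little off and sometimes report something else, mostly with a low value. They report only what shows in the picture. A call takes as long as a camera call. They do not tell look-alikes from the thing itself.
- nets.masks_of(picture, label): "mask" (384x512 bool, what is visible of it) and "box" ([left, top, right, bottom] in pixels, round what is visible of it).
- nets.mark_of(picture, label): "centre" ([column, row] in pixels: a listed point, or the origin of a listed thing).
The state is a dict: "time": time; "qpos": joint angles; "joint_velocities": joint speeds; "tau": joint torques, N m; "eef_pos": TCP position; "ee_rot": TCP orientation; "contact_force": force on the tool from outside, world axes, zero at the start; "moment": the same for the moment, N m; "grip_width": opening from 0.0 (shut) to 1.0 (fully open); "finger_force": force on a finger pad.
Only numpy, scipy, OpenCV 4.12 (cv2) and the standard library are available. Lean on these libraries where they do the work, as an engineer would, in place of code of your own. Each camera call takes 0.05 s, during which the arm holds its last target. There are 200 camera calls.

### The job

Rebuild the upright polishing spindle: thread the tall spacer sleeve onto the shaft and press it down until the half-fitted bearing beneath it stops dead on its hidden shoulder, then hold it there for about half a second with a steady push of about 20 N, never loading the bearing with more than 30 N (so no dropping or ramming). Then lay the flat washer on the spacer, slide the forked retainer all the way in over the washer by its knob, and let go, leaving the other tools on the bench where they are.

Things in the scene. Friction and masses are not known exactly. Their poses are not given: they have to be found in the camera images.
- unit: the fixed spindle unit on the bench: grey base 100 x 190 x 30 mm (x from -50 to 50, y from -53 to 137) with an upright steel shaft 16 mm in diameter. Origin on the shaft's axis at bench level, z up along the shaft, y level from the shaft towards the retainer's rail; its yaw varies. The rail block (x -24 to 24, y 67 to 127, top at 96 mm) guides the fork
- shaft_tip (a point): top end of the shaft, 112 mm above the bench, on its axis; the end tapers over its last 5 mm from 16 to 11 mm diameter. A groove for the retainer lies 90 to 98 mm above the bench
- bearing: tight-fitting ball bearing on the shaft, 32 mm diameter, 12 mm high, dust skirt below. Origin on the axis at the underside of the 12 mm; starts 36 to 53 mm above the bench. Moves down only under 9 to 11 N (more if the spacer rubs on the shaft), stays where left, and after 3 to 12 mm stops on a shoulder hidden in the skirt, set differently each time (underside then at 33 to 41 mm) and only to be felt
- spacer_center (a point): centre (half-way up) of the loose steel spacer sleeve: 36 mm outside diameter, 19 mm bore, 28 mm high, about 0.1 to 0.2 kg; stands upright on the bench at the start
- washer_center (a point): centre (half-way up) of the loose thick flat steel washer: 44 mm outside diameter, 19 mm bore, 8 mm thick, about 0.06 to 0.11 kg; lies flat on the bench at the start
- fork (a joint): travel of the forked steel retainer plate (36 mm wide, 5 mm thick, underside 91 mm above the bench) towards the shaft along the unit's -y, in m: 0 fully withdrawn, 0.055 fully in, round the shaft's groove. Slides with about 3 N of friction and stays where left. Home, its underside clears the washer of a finished stack (washer top 81 to 89 mm above the bench) by 2 to 10 mm; a stack that stands above 91 mm blocks it
- knob (a point): the upright round knob of the retainer, 16 mm diameter, 26 mm tall (96 to 122 mm above the bench), on its axis 13 mm above the plate. It lies 105 mm from the shaft's axis along the unit's +y with the fork fully withdrawn, 50 mm with it fully in
- mallet: bystander: wooden mallet lying on the bench, about 240 mm long, head 72 mm; origin near its middle at bench level. Leave alone
- wire_brush: bystander: wooden wire brush 240 x 26 x 32 mm, bristles up; origin at its middle at bench level. Leave alone
- steel_block: bystander: dark steel bench block 90 x 60 x 28 mm; origin at the centre of its underside. Leave alone
There are look-alikes about, which are no part of the job. Of the things shaped like the part that bears spacer_center, the bare steel one is meant.

How it is judged:
By the outcome, as a careful person would: the job done as asked, in the order asked, and still so for the second after the job is handed in, with the robot touching nothing.
It also fails if it takes over 67 s, if anything falls off the work surface, if the arm or the gripper's body presses on something with over 40 N, if the wrist force passes 120 N, or if a joint passes its speed limit or range.

## Working session

There is one attempt and no reset: what is moved stays moved. The work goes in short steps, Python scripts to look and compute and a tool call to move; the robot and the scene stay as the last step left them, time stands still between calls to the robot, and variables do not carry over. Pictures are saved under pics/ and viewed, at most 10 in all, crops included, and the job is handed in when it is done.

Besides the shell and the picture viewer there is one more tool, called after "Emit:" by a JSON object that holds its "api" and its "payload", one argument or row to a line. servo_tool: Moves the arm, as the interface text tells. Its arguments: {"type":"object","properties":{"increments":{"type":"array"},"grip":{"type":"number"},"squeeze":{"type":"number"}},"required":["increments"]}

```bash
mkdir -p pics; cat > h.py <<'E'
import numpy as np, cv2
from rig import robot, viewer, nets
def K(p):
    f=p["img"].shape[0]/2/np.tan(np.radians(p["fovy"])/2); return f,p["cx"],p["cy"]
def ray(p,uv):
    f,cx,cy=K(p); R=np.array(p["R"]);t=np.array(p["t"])
    d=R.T@np.array([(uv[0]-cx)/f,(uv[1]-cy)/f,1]); return -R.T@t,d
def atz(p,uv,z):
    o,d=ray(p,uv); return o+d*(z-o[2])/d[2]
def proj(p,X):
    f,cx,cy=K(p); c=np.array(p["R"])@np.array(X)+np.array(p["t"]); return np.array([f*c[0]/c[2]+cx,f*c[1]/c[2]+cy])
def tri(a,ua,b,ub):
    o1,d1=ray(a,ua);o2,d2=ray(b,ub)
    s=np.linalg.lstsq(np.c_[d1,-d2],o2-o1,rcond=None)[0]
    p1=o1+s[0]*d1;p2=o2+s[1]*d2; return (p1+p2)/2,np.linalg.norm(p1-p2)
def save(p,n): cv2.imwrite(f"pics/{n}.png",p["img"][:,:,::-1])
E
python3 - <<'E'
from h import *
np.set_printoptions(precision=4,suppress=True)
T=viewer.get_image("top");S=viewer.get_image("side")
im=np.vstack([T["img"],S["img"]]); cv2.imwrite("pics/a.png",cv2.resize(im,(400,600))[:,:,::-1]) if 0 else (save(T,"t0"),save(S,"s0"))
for n,z in [("unit",0),("shaft_tip",.112),("bearing",.045),("spacer_center",.014),("washer_center",.004),("knob",.109),("mallet",0),("wire_brush",0),("steel_block",0)]:
    for nm,p in(("T",T),("S",S)):
        for r in nets.mark_of(p,n)[:4]:
            print(n,nm,round(r["conf"],2),np.round(r["centre"],1),atz(p,r["centre"],z))
print(robot.read_state())
for p in(T,S): print(-np.array(p["R"]).T@p["t"],p["fovy"])
E
```

```text
unit T 0.61 [288.  208.7] [ 0.553 -0.01   0.   ]
unit S 0.92 [259.  203.6] [0.5608 0.004  0.    ]
shaft_tip T 0.75 [283.6 209.6] [0.5448 0.0014 0.112 ]
shaft_tip S 0.8 [259.6 171.5] [ 0.5614 -0.0118  0.112 ]
bearing T 0.52 [289.1 209.2] [ 0.5495 -0.0113  0.045 ]
bearing S 0.58 [262.8 187.9] [ 0.5515 -0.018   0.045 ]
bearing S 0.29 [264.7 173.1] [ 0.5506 -0.0899  0.045 ]
spacer_center T 0.77 [191.6 245.4] [0.4646 0.207  0.014 ]
spacer_center T 0.56 [161.1 243.8] [0.4665 0.2771 0.014 ]
spacer_center T 0.51 [126.  247.9] [0.4552 0.3578 0.014 ]
spacer_center T 0.51 [153.3 283.7] [0.377  0.2905 0.014 ]
spacer_center S 0.75 [289.2 279.2] [0.4648 0.2821 0.014 ]
spacer_center S 0.7 [293.9 312.1] [0.4526 0.3705 0.014 ]
spacer_center S 0.6 [324.4 289.2] [0.3802 0.3037 0.014 ]
washer_center T 0.68 [407.6 222.2] [ 0.5279 -0.2786  0.004 ]
washer_center T 0.66 [237. 196.] [0.5797 0.1081 0.004 ]
washer_center S 0.62 [274.9 151.1] [ 0.5253 -0.2713  0.004 ]
washer_center S 0.37 [287.5 278.6] [0.4686 0.2734 0.004 ]
knob T 0.62 [238.5 198.7] [0.5653 0.0935 0.109 ]
knob S 0.58 [257.2 194.3] [0.5604 0.08
[... 359 characters left out ...]
6 [254.5 130.7] [0.7352 0.0716 0.    ]
steel_block S 0.94 [195.8 216. ] [0.7413 0.0732 0.    ]
{'time': 1.0, 'qpos': array([ 1.162 ,  0.3984,  0.0451,  1.5366, -0.0187,  1.2069, -0.0507]), 'joint_velocities': array([-0.0007, -0.0008, -0.0001, -0.0004, -0.0001, -0.0001, -0.    ]), 'tau': array([ -0.    , -47.5021,   1.3627, -25.4524,   0.0115,   0.0009,
        -0.    ]), 'eef_pos': array([ 0.1982, -0.6191,  0.2314]), 'ee_rot': array([3.1038, 0.4847, 0.    ]), 'contact_force': array([-0.8275, -0.3673,  0.2735]), 'moment': array([ 0.0242, -0.025 , -0.0111]), 'finger_force': 0.0, 'grip_width': 0.9962688946187959}
[0.5026 0.0107 0.9044] 52.09393034590387
[0.5023 0.8345 0.7806] 54.328812099697515
```

View pics/t0.png

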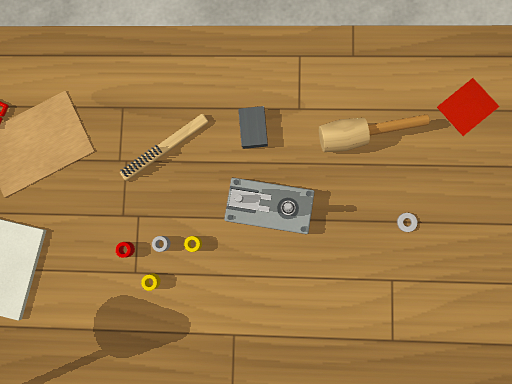

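View pics/s0.png

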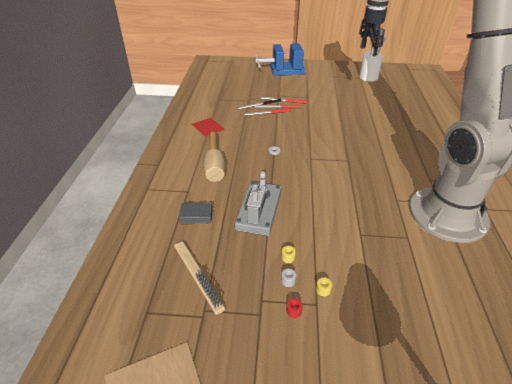

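The top view shows the bare steel spacer at (160,244), between the red and yellow look-alikes. The washer is at (407,222) and the unit's shaft at about (288,207), with the knob to its left at (238,198). The side view agrees: steel spacer at (289,278), washer at (275,151).

```bash
cat >> h.py <<'E'
from scipy.optimize import minimize
def hull(p,P):
    m=np.zeros((384*4,512*4),np.uint8)
    uv=np.array([proj(p,x) for x in P])
    cv2.fillConvexPoly(m,cv2.convexHull(np.round(((uv+.5)*4-.5)*16).astype(np.int32).reshape(-1,1,2)),255,shift=4); return m
def cov(ms):
    m=ms[0]
    for k in ms[1:]: m=cv2.max(m,k)
    return cv2.resize(m,(512,384),interpolation=cv2.INTER_AREA)/255.
def cyl(x,y,z0,z1,r):
    a=np.linspace(0,2*np.pi,40,endpoint=False); c=np.c_[x+r*np.cos(a),y+r*np.sin(a)]
    return np.vstack([np.c_[c,np.full(40,z)] for z in(z0,z1)])
def box(q,x0,x1,y0,y1,z0,z1):
    c,s=np.cos(q[2]),np.sin(q[2])
    return [(q[0]+c*x-s*y,q[1]+s*x+c*y,z) for x in(x0,x1) for y in(y0,y1) for z in(z0,z1)]
def unitparts(q): return [box(q,-.05,.05,-.053,.137,0,.03),box(q,-.024,.024,.067,.127,.03,.096),cyl(q[0],q[1],.03,.112,.008)]
def fit(views,parts,q0,st):
    def c(q):
        s=0
        for p,m in views:
            v=cov([hull(p,P) for P in parts(q)]); s+=1-np.minimum(v,m).sum()/np.maximum(v,m).sum()
        return s/len(views)
    q0=np.array(q0,float); sx=np.vstack([q0]+[q0+np.eye(len(q0))[i]*st[i] for i in range(len(q0))])
    r=minimize(c,q0,method="Nelder-Mead",options=dict(initial_simplex=sx,maxiter=120,xatol=2e-4,fatol=1e-4)); return r.x,r.fun
def pick(p,label,X):
    g=proj(p,X); L=nets.masks_of(p,label)
    L=[r for r in L if np.hypot((r["box"][0]+r["box"][2])/2-g[0],(r["box"][1]+r["box"][3])/2-g[1])<14]
    return L[0]["mask"] if L else None
E
python3 - <<'E'
from h import *
np.set_printoptions(precision=4,suppress=True)
T=viewer.get_image("top");S=viewer.get_image("side")
for lab,X,parts,q0,st in [("unit",(.557,.04,.03),unitparts,(.55,-.002,-.12),(.01,.01,.08)),
  ("spacer_center",(.467,.28,.014),lambda q:[cyl(q[0],q[1],0,.028,.018)],(.467,.28),(.008,.008)),
  ("washer_center",(.528,-.276,.004),lambda q:[cyl(q[0],q[1],0,.008,.022)],(.528,-.276),(.008,.008))]:
    V=[(p,pick(p,lab,X)) for p in(T,S)]
    for v in V:
        if v[1] is None: print(lab,"missing")
        else: print(lab,fit([v],parts,q0,st), v[1].sum())
    V=[v for v in V if v[1] is not None]
    # fill hole
    q,e=fit(V,parts,q0,st); print(lab,"both",q,e)
    if lab=="unit":
        out=[]
        for p,c in((T,(270,205)),(S,(259,205))):
            s=5; x0,y0=c[0]-55,c[1]-40
            im=cv2.resize(p["img"][y0:y0+80,x0:x0+110],None,fx=s,fy=s,interpolation=cv2.INTER_CUBIC)[:,:,::-1].copy()
            for P in unitparts(q):
                h=cv2.convexHull(np.array([proj(p,x) for x in P],np.float32)).reshape(-1,2)
                cv2.polylines(im,[np.int32((h-[x0,y0]+.5)*s)],True,(0,0,255))
            out.append(im[:300])
        cv2.imwrite("pics/u.png",np.vstack([cv2.resize(o,(550,300)) for o in out]))
E
```

```text
unit (array([ 0.5527, -0.0089, -0.1305]), np.float64(0.05072819039752963)) 3662
unit (array([ 0.5539, -0.0102, -0.1332]), np.float64(0.06672478800310422)) 1798
unit both [ 0.553  -0.0093 -0.1354] 0.05938735358164737
spacer_center (array([0.4679, 0.2768]), np.float64(0.28797826579126096)) 185
spacer_center (array([0.4675, 0.2778]), np.float64(0.07592453067118721)) 233
spacer_center both [0.4676 0.2778] 0.18362740735100447
washer_center (array([ 0.5287, -0.2763]), np.float64(0.13596576098710333)) 306
washer_center (array([ 0.5311, -0.2767]), np.float64(0.14294689227676316)) 81
washer_center both [ 0.5294 -0.2766] 0.15240517228215533
```

View pics/u.png

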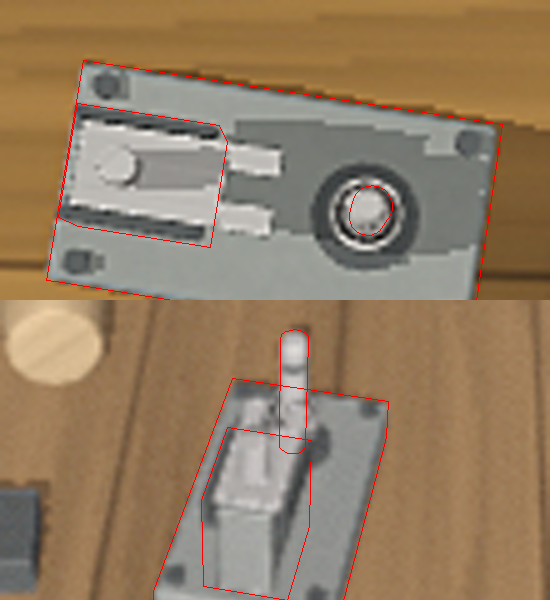

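The fitted outline matches the unit closely in both views. The shaft is at (0.553, -0.009) with yaw -0.135, the steel spacer at (0.4676, 0.2775) and the washer at (0.5295, -0.2765). I'm moving to the spacer.

Emit:
{"api": "servo_tool", "payload": {
  "increments": [
    [[0.3,0.35,0.03,0,0,1.126],[0.3,0.35,0.03,0,0,1.126],[0.3,0.35,0.03,0,0,1.126],[0.3,0.35,0.03,0,0,1.126],[0.3,0.35,0.03,0,0,1.126],[0.3,0.35,0.03,0,0,1.126],[0.3,0.35,0.03,0,0,1.126],[0.3,0.35,0.03,0,0,1.126],[0.3,0.35,0.03,0,0,1.126],[0.3,0.35,0.03,0,0,1.126],[0.27,0.897,0.03,0,0,1.126],[0.27,0.897,0.03,0,0,1.126],[0.27,0.897,0.03,0,0,1.126],[0.27,0.897,0.03,0,0,1.126],[0.27,0.897,0.03,0,0,1.126],[0.27,0.897,0.03,0,0,1.126],[0.27,0.897,0.03,0,0,1.126],[0.27,0.897,0.03,0,0,1.126],[0.27,0.897,0.03,0,0,1.126],[0.27,0.897,0.03,0,0,1.126]]
  ],
  "grip": 0
}}

```text
time: 3.4
eef_pos: [0.4709, 0.2312, 0.2617]
ee_rot: [2.367, 2.064, 0.001]
contact_force: [0.4, 0.2, -0.8]
grip_width: 1.004
finger_force: 0.0
```

Emit:
{"api": "servo_tool", "payload": {
  "increments": [
    [[-0.003,0.046,0,0,0,0],[-0.003,0.046,-0.05,0,0,0],[-0.003,0.046,-0.1,0,0,0],[-0.003,0.046,-0.15,0,0,0],[-0.003,0.046,-0.19,0,0,0],[-0.003,0.046,-0.2,0,0,0],[-0.003,0.046,-0.2,0,0,0],[-0.003,0.046,-0.2,0,0,0]]
  ]
}}

```text
time: 4.2
eef_pos: [0.4694, 0.2771, 0.0633]
ee_rot: [2.366, 2.066, 0.006]
contact_force: [-0.7, 0.6, 0.4]
grip_width: 1.0
finger_force: 0.0
```

Emit:
{"api": "servo_tool", "payload": {
  "increments": [
    [[-0.002,0,-0.03,0,0,0],[-0.002,0,-0.055,0,0,0],[-0.002,0,-0.06,0,0,0],[-0.002,0,-0.06,0,0,0]]
  ]
}}

```text
time: 4.6
eef_pos: [0.4669, 0.2767, 0.0027]
ee_rot: [2.366, 2.066, 0.003]
contact_force: [0.1, 0.1, 0.3]
grip_width: 1.004
finger_force: 0.0
```

Emit:
{"api": "servo_tool", "payload": {
  "increments": [
    [[0,0,0,0,0,0],[0,0,0,0,0,0],[0,0,0,0,0,0],[0,0,0,0,0,0],[0,0,0,0,0,0],[0,0,0,0,0,0],[0,0,0,0,0,0],[0,0,0,0,0,0]]
  ],
  "grip": 1,
  "squeeze": 60
}}

```text
time: 5.4
eef_pos: [0.4669, 0.2766, 0.0028]
ee_rot: [2.366, 2.065, 0.003]
contact_force: [-0.4, -1.1, 7.5]
grip_width: 0.404
finger_force: 59.0
```

Emit:
{"api": "servo_tool", "payload": {
  "increments": [
    [[0,0,0.03,0,0,0],[0,0,0.08,0,0,0],[0,0,0.13,0,0,0],[0,0,0.16,0,0,0],[0.015,-0.047,0.16,0,0,0],[0.029,-0.095,0.16,0,0,0],[0.043,-0.143,0.16,0,0,0],[0.058,-0.191,0.16,0,0,0],[0.073,-0.24,0.16,0,0,0],[0.086,-0.276,0.16,0,0,0],[0.086,-0.286,0.15,0,0,0],[0.086,-0.286,0.14,0,0,0],[0.086,-0.286,0.135,0,0,0],[0.086,-0.286,0.135,0,0,0],[0.086,-0.286,0.135,0,0,0]]
  ]
}}

```text
time: 6.9
eef_pos: [0.5515, -0.0076, 0.1364]
ee_rot: [-2.362, -2.07, -0.001]
contact_force: [-0.4, -0.3, -0.9]
grip_width: 0.407
finger_force: 60.2
```

```bash
python3 - <<'E'
from h import *
np.set_printoptions(precision=4,suppress=True)
T=viewer.get_image("top");S=viewer.get_image("side")
s=robot.read_state();e=s["eef_pos"];print(e,s["contact_force"],s["grip_width"])
for p,n in((T,"T"),(S,"S")):
    for r in nets.masks_of(p,"spacer_center"):
        b=r["box"]; print(n,round(r["conf"],2),b,r["mask"].sum(),proj(p,e+[0,0,.011]))
x=[]
for p in(S,T):
    c=np.int32(proj(p,e+[0,0,-.01])); s=7
    x0,y0=c[0]-55,c[1]-21 
    im=cv2.resize(p["img"][y0:y0+42,x0:x0+110],None,fx=s,fy=s,interpolation=cv2.INTER_CUBIC)[:,:,::-1].copy()
    for P in [cyl(.553,-.0093,.09,.112,.008),cyl(e[0],e[1],e[2]-.003,e[2]+.025,.018)]:
        h=cv2.convexHull(np.array([proj(p,x) for x in P],np.float32)).reshape(-1,2)
        cv2.polylines(im,[np.int32((h-[x0,y0]+.5)*s)],True,(0,0,255))
    x.append(im)
cv2.imwrite("pics/v.png",np.vstack(x))
E
```

```text
[ 0.552  -0.0084  0.1368] [ 0.1585  0.6074 -1.1498] 0.41073150012434034
T 0.72 [144.1, 274.0, 160.1, 290.9] 204 [288.9946 204.9754]
T 0.56 [118.3, 240.1, 135.2, 256.5] 235 [288.9946 204.9754]
T 0.51 [181.3, 235.5, 201.1, 253.5] 210 [288.9946 204.9754]
S 0.76 [280.1, 245.8, 294.4, 262.0] 187 [262.9442 162.4381]
S 0.74 [258.6, 158.2, 268.0, 168.6] 158 [262.9442 162.4381]
S 0.63 [285.9, 299.1, 300.2, 319.0] 240 [262.9442 162.4381]
S 0.59 [314.7, 279.4, 333.1, 294.8] 213 [262.9442 162.4381]
S 0.39 [176.5, 240.8, 226.1, 316.5] 969 [262.9442 162.4381]
```

View pics/v.png

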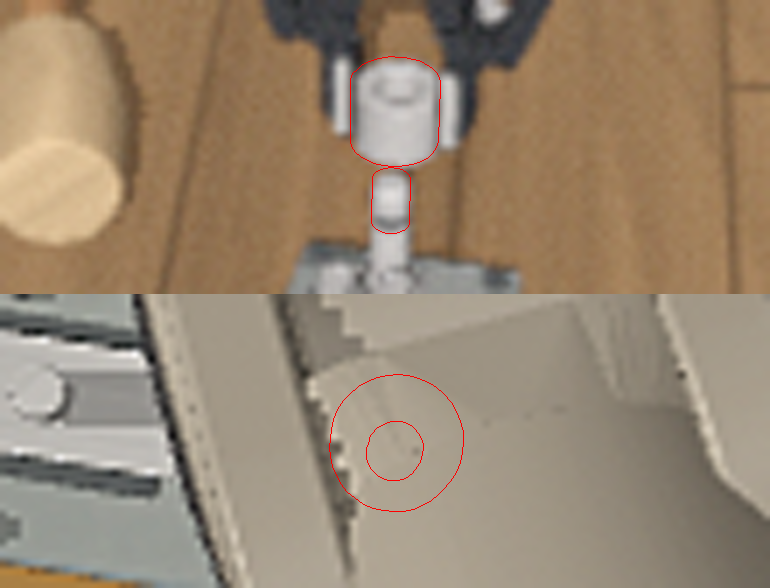

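Emit:
{"api": "servo_tool", "payload": {
  "increments": [
    [[0,0,0,0,0,0],[0,0,-0.01,0,0,0],[0,0,-0.015,0,0,0],[0,0,-0.018,0,0,0],[0,0,-0.021,0,0,0],[0,0,-0.024,0,0,0],[0,0,-0.026,0,0,0],[0,0,-0.026,0,0,0]]
  ]
}}

```text
time: 7.9
eef_pos: [0.5524, -0.0097, 0.1104]
ee_rot: [2.366, 2.066, 0.002]
contact_force: [1.3, 0.1, -0.8]
grip_width: 0.413
finger_force: 60.2
```

Emit:
{"api": "servo_tool", "payload": {
  "increments": [
    [[0,0,-0.004,0,0,0],[0,0,-0.008,0,0,0],[0,0,-0.012,0,0,0],[0,0,-0.016,0,0,0],[0,0,-0.016,0,0,0]]
  ]
}}

```text
time: 8.4
eef_pos: [0.5529, -0.0095, 0.0941]
ee_rot: [2.365, 2.066, 0.004]
contact_force: [6.3, 0.6, -3.7]
grip_width: 0.408
finger_force: 60.1
```

Emit:
{"api": "servo_tool", "payload": {
  "increments": [
    [[0.001,0,0,0,0,0],[0.001,0,0,0,0,0],[0.001,0,0,0,0,0]]
  ]
}}

```text
time: 8.7
eef_pos: [0.5529, -0.0095, 0.0941]
ee_rot: [-2.366, -2.067, -0.001]
contact_force: [4.7, 1.1, -3.0]
grip_width: 0.412
finger_force: 60.1
```

Emit:
{"api": "servo_tool", "payload": {
  "increments": [
    [[0.001,0,0,0,0,0],[0.0015,0,-0.003,0,0,0],[0.0015,0,-0.006,0,0,0],[0.0015,0,-0.01,0,0,0],[0.0015,0,-0.014,0,0,0],[0.0015,0,-0.014,0,0,0]]
  ]
}}

```text
time: 9.3
eef_pos: [0.5534, -0.0101, 0.0794]
ee_rot: [-2.365, -2.066, 0.003]
contact_force: [0.4, -0.3, -1.4]
grip_width: 0.41
finger_force: 60.4
```

Emit:
{"api": "servo_tool", "payload": {
  "increments": [
    [[0,0,-0.003,0,0,0],[0,0,-0.006,0,0,0],[0,0,-0.008,0,0,0],[0,0,-0.009,0,0,0],[0,0,-0.01,0,0,0],[0,0,-0.01,0,0,0]]
  ]
}}

```text
time: 9.9
eef_pos: [0.5543, -0.0098, 0.0703]
ee_rot: [2.366, 2.067, -0.0]
contact_force: [0.4, 0.6, 0.2]
grip_width: 0.405
finger_force: 60.4
```

Emit:
{"api": "servo_tool", "payload": {
  "increments": [
    [[0,0,-0.001,0,0,0],[0,0,-0.002,0,0,0],[0,0,-0.003,0,0,0],[0,0,-0.003,0,0,0]]
  ]
}}

```text
time: 10.3
eef_pos: [0.5542, -0.0098, 0.0672]
ee_rot: [-2.366, -2.067, 0.0]
contact_force: [-0.2, 0.4, -1.1]
grip_width: 0.404
finger_force: 60.4
```

Emit:
{"api": "servo_tool", "payload": {
  "increments": [
    [[0,0,-0.001,0,0,0],[0,0,-0.002,0,0,0],[0,0,-0.003,0,0,0],[0,0,-0.003,0,0,0]]
  ]
}}

```text
time: 10.7
eef_pos: [0.5542, -0.0098, 0.0642]
ee_rot: [-2.366, -2.067, 0.0]
contact_force: [-0.9, -0.3, -1.3]
grip_width: 0.407
finger_force: 60.4
```

Emit:
{"api": "servo_tool", "payload": {
  "increments": [
    [[0,0,-0.001,0,0,0],[0,0,-0.002,0,0,0],[0,0,-0.003,0,0,0],[0,0,-0.003,0,0,0]]
  ]
}}

```text
time: 11.1
eef_pos: [0.5542, -0.0098, 0.0612]
ee_rot: [-2.366, -2.067, 0.0]
contact_force: [-0.1, -1.1, -1.5]
grip_width: 0.409
finger_force: 60.4
```

Emit:
{"api": "servo_tool", "payload": {
  "increments": [
    [[0,0,-0.001,0,0,0],[0,0,-0.002,0,0,0],[0,0,-0.003,0,0,0],[0,0,-0.003,0,0,0]]
  ]
}}

```text
time: 11.5
eef_pos: [0.5545, -0.0098, 0.0593]
ee_rot: [2.366, 2.066, -0.0]
contact_force: [-2.0, 0.3, 5.4]
grip_width: 0.407
finger_force: 61.1
```

Emit:
{"api": "servo_tool", "payload": {
  "increments": [
    [[0,0,-0.0005,0,0,0],[0,0,-0.001,0,0,0],[0,0,-0.0015,0,0,0],[0,0,-0.0015,0,0,0]]
  ]
}}

```text
time: 11.9
eef_pos: [0.5545, -0.0098, 0.0579]
ee_rot: [2.366, 2.066, -0.001]
contact_force: [-2.8, -0.0, 6.5]
grip_width: 0.411
finger_force: 61.1
```

Emit:
{"api": "servo_tool", "payload": {
  "increments": [
    [[-0.0005,0,-0.0005,0,0,0],[-0.0005,0,-0.001,0,0,0],[-0.0005,0,-0.0015,0,0,0],[-0.0005,0,-0.0015,0,0,0]]
  ]
}}

```text
time: 12.3
eef_pos: [0.5544, -0.0098, 0.0566]
ee_rot: [2.365, 2.066, 0.001]
contact_force: [-1.7, -0.2, 6.4]
grip_width: 0.409
finger_force: 61.1
```

Emit:
{"api": "servo_tool", "payload": {
  "increments": [
    [[-0.0003,0,-0.0005,0,0,0],[-0.0003,0,-0.001,0,0,0],[-0.0003,0,-0.0015,0,0,0],[-0.0003,0,-0.0015,0,0,0]]
  ]
}}

```text
time: 12.7
eef_pos: [0.5544, -0.0098, 0.0552]
ee_rot: [2.365, 2.065, 0.001]
contact_force: [-1.5, -0.5, 7.5]
grip_width: 0.404
finger_force: 61.1
```

Emit:
{"api": "servo_tool", "payload": {
  "increments": [
    [[-0.0003,0,-0.0005,0,0,0],[-0.0003,0,-0.001,0,0,0],[-0.0003,0,-0.0015,0,0,0],[-0.0003,0,-0.0015,0,0,0]]
  ]
}}

```text
time: 13.1
eef_pos: [0.5545, -0.0098, 0.0548]
ee_rot: [2.365, 2.065, 0.001]
contact_force: [-4.0, -0.4, 15.1]
grip_width: 0.407
finger_force: 61.8
```

Emit:
{"api": "servo_tool", "payload": {
  "increments": [
    [[-0.0003,0,-0.0003,0,0,0],[-0.0005,0,-0.0005,0,0,0],[-0.0005,0,-0.0005,0,0,0],[-0.0005,0,-0.0005,0,0,0],[-0.0005,0,-0.0005,0,0,0]]
  ]
}}

```text
time: 13.6
eef_pos: [0.5545, -0.0098, 0.0548]
ee_rot: [2.364, 2.064, 0.003]
contact_force: [-3.5, -0.1, 17.4]
grip_width: 0.412
finger_force: 62.0
```

Emit:
{"api": "servo_tool", "payload": {
  "increments": [
    [[0,0,-0.0002,0,0,0],[0,0,-0.0002,0,0,0],[0,0,-0.0002,0,0,0],[0,0,-0.0002,0,0,0],[0,0,-0.0002,0,0,0],[0,0,-0.0002,0,0,0],[0,0,-0.0002,0,0,0],[0,0,-0.0002,0,0,0]]
  ]
}}

```text
time: 14.4
eef_pos: [0.5545, -0.0098, 0.0547]
ee_rot: [2.364, 2.064, 0.002]
contact_force: [-4.6, -1.7, 17.2]
grip_width: 0.408
finger_force: 62.1
```

Emit:
{"api": "servo_tool", "payload": {
  "increments": [
    [[0,0,-0.0002,0,0,0],[0,0,-0.0002,0,0,0],[0,0,-0.0002,0,0,0],[0,0,-0.0002,0,0,0],[0,0,-0.0002,0,0,0],[0,0,-0.0002,0,0,0],[0,0,-0.0002,0,0,0],[0,0,-0.0002,0,0,0]]
  ]
}}

```text
time: 15.2
eef_pos: [0.5545, -0.0098, 0.0547]
ee_rot: [2.364, 2.064, 0.002]
contact_force: [-5.2, -0.7, 19.4]
grip_width: 0.408
finger_force: 62.2
```

Emit:
{"api": "servo_tool", "payload": {
  "increments": [
    [[0,0,0.001,0,0,0],[0,0,0.002,0,0,0],[0,0,0.0025,0,0,0],[0,0,0.0025,0,0,0]]
  ]
}}

```text
time: 15.6
eef_pos: [0.5543, -0.0098, 0.0551]
ee_rot: [2.365, 2.065, 0.004]
contact_force: [0.1, -1.2, 7.3]
grip_width: 0.409
finger_force: 61.0
```

Emit:
{"api": "servo_tool", "payload": {
  "increments": [
    [[0,0,0,0,0,0],[0,0,0,0,0,0],[0,0,0,0,0,0],[0,0,0,0,0,0],[0,0,0,0,0,0],[0,0,0,0,0,0]]
  ],
  "grip": 0
}}

```text
time: 16.2
eef_pos: [0.5526, -0.0098, 0.0538]
ee_rot: [-2.366, -2.067, 0.0]
contact_force: [0.4, -1.1, -0.5]
grip_width: 1.001
finger_force: 0.0
```

Emit:
{"api": "servo_tool", "payload": {
  "increments": [
    [[0,0,0.03,0,0,0],[0,0,0.08,0,0,0],[0,0,0.13,0,0,0],[0,0,0.15,0,0,0],[-0.004,-0.045,0.15,0,0,0],[-0.008,-0.09,0.15,0,0,0],[-0.012,-0.135,0.15,0,0,0],[-0.016,-0.18,0.14,0,0,0],[-0.02,-0.225,0.12,0,0,0],[-0.023,-0.26,0.09,0,0,0],[-0.023,-0.267,0.045,0,0,0],[-0.023,-0.267,0.0,0,0,0],[-0.023,-0.267,0.0,0,0,0],[-0.023,-0.267,0.0,0,0,0]]
  ]
}}

```text
time: 17.6
eef_pos: [0.5299, -0.2762, 0.0541]
ee_rot: [-2.364, -2.067, -0.0]
contact_force: [1.3, 0.4, 0.7]
grip_width: 0.995
finger_force: 0.0
```

```bash
python3 - <<'E'
from h import *
np.set_printoptions(precision=4,suppress=True)
T=viewer.get_image("top");S=viewer.get_image("side")
print(robot.read_state()["eef_pos"])
o=[]
for p,c in((S,(262,180)),(T,(288,205))):
    s=7;x0,y0=c[0]-55,c[1]-21
    im=cv2.resize(p["img"][y0:y0+42,x0:x0+110],None,fx=s,fy=s,interpolation=cv2.INTER_CUBIC)[:,:,::-1].copy()
    for P in [cyl(.553,-.0093,.08,.112,.008),cyl(.554,-.0093,.052,.08,.018)]:
        h=cv2.convexHull(np.array([proj(p,x) for x in P],np.float32)).reshape(-1,2)
        cv2.polylines(im,[np.int32((h-[x0,y0]+.5)*s)],True,(0,0,255))
    o.append(im)
cv2.imwrite("pics/w.png",np.vstack(o))
E
```

```text
[ 0.5321 -0.2769  0.0567]
```

View pics/w.png

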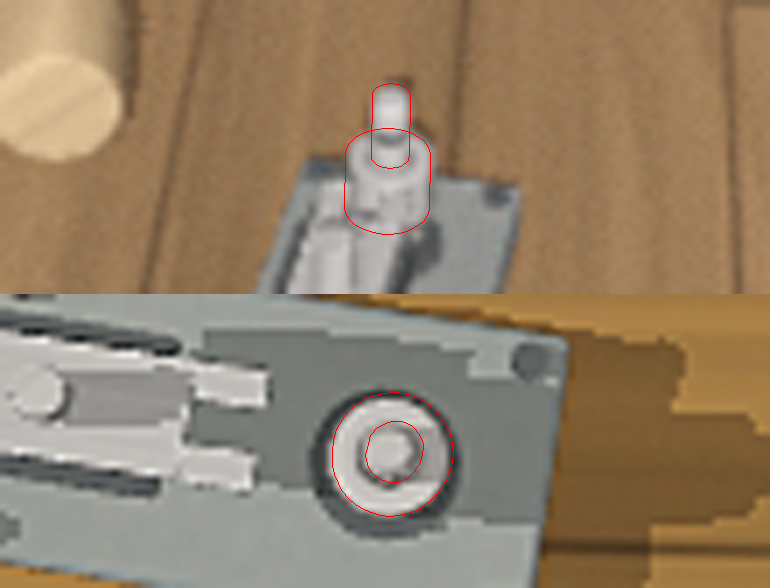

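The spacer stands upright on the bearing, concentric with the shaft, and its top is at about 80 mm as predicted. Next is the washer.

Emit:
{"api": "servo_tool", "payload": {
  "increments": [
    [[0,0,-0.02,0,0,0],[0,0,-0.04,0,0,0],[0,0,-0.05,0,0,0],[0,0,-0.053,0,0,0],[0,0,-0.053,0,0,0]]
  ]
}}

```text
time: 18.2
eef_pos: [0.5306, -0.277, 0.0021]
ee_rot: [2.365, 2.066, 0.001]
contact_force: [-0.7, -0.1, -0.2]
grip_width: 1.002
finger_force: 0.0
```

Emit:
{"api": "servo_tool", "payload": {
  "increments": [
    [[0,0,0,0,0,0],[0,0,0,0,0,0],[0,0,0,0,0,0],[0,0,0,0,0,0],[0,0,0,0,0,0],[0,0,0,0,0,0],[0,0,0,0,0,0]]
  ],
  "grip": 1,
  "squeeze": 40
}}

```text
time: 18.9
eef_pos: [0.5303, -0.2771, 0.0022]
ee_rot: [2.365, 2.066, 0.0]
contact_force: [-1.1, 0.5, 5.6]
grip_width: 0.478
finger_force: 39.5
```

Emit:
{"api": "servo_tool", "payload": {
  "increments": [
    [[0,0,0.02,0,0,0],[0,0,0.06,0,0,0],[0,0,0.11,0,0,0],[0.004,0.045,0.15,0,0,0],[0.008,0.09,0.15,0,0,0],[0.012,0.135,0.15,0,0,0],[0.016,0.18,0.15,0,0,0],[0.02,0.225,0.15,0,0,0],[0.023,0.26,0.145,0,0,0],[0.023,0.268,0.13,0,0,0],[0.023,0.268,0.12,0,0,0],[0.023,0.268,0.12,0,0,0],[0.023,0.268,0.12,0,0,0],[0.023,0.268,0.12,0,0,0]]
  ]
}}

```text
time: 20.3
eef_pos: [0.5531, -0.0106, 0.1212]
ee_rot: [2.369, 2.063, 0.0]
contact_force: [-0.4, -0.9, -1.0]
grip_width: 0.481
finger_force: 40.6
```

```bash
python3 - <<'E'
from h import *
S=viewer.get_image("side")
st=robot.read_state();e=st["eef_pos"];print(e,st["grip_width"],st["contact_force"])
p=S;s=7;x0,y0=262-50,165-32
im=cv2.resize(p["img"][y0:y0+64,x0:x0+100],None,fx=s,fy=s,interpolation=cv2.INTER_CUBIC)[:,:,::-1].copy()
for P in [cyl(.553,-.0093,.08,.112,.008),cyl(e[0],e[1],e[2]-.002,e[2]+.006,.022)]:
    h=cv2.convexHull(np.array([proj(p,x) for x in P],np.float32)).reshape(-1,2)
    cv2.polylines(im,[np.int32((h-[x0,y0]+.5)*s)],True,(0,0,255))
cv2.imwrite("pics/x.png",im)
E
```

```text
[ 0.5531493  -0.01032704  0.12134191] 0.4777654934891168 [ 0.7955922  -1.01454435  0.18440157]
```

View pics/x.png

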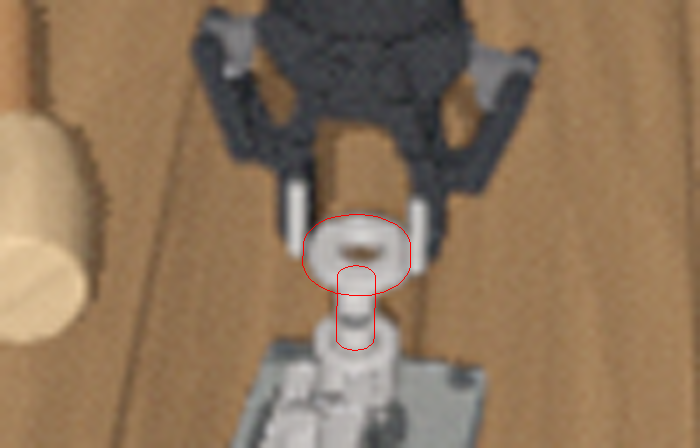

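Emit:
{"api": "servo_tool", "payload": {
  "increments": [
    [[0.0005,0.001,0,0,0,0],[0.0005,0.001,-0.005,0,0,0],[0.0005,0.001,-0.008,0,0,0],[0.0005,0.001,-0.011,0,0,0],[0.0005,0.001,-0.014,0,0,0],[0.0005,0.001,-0.017,0,0,0],[0.0005,0.001,-0.02,0,0,0],[0.0005,0.001,-0.02,0,0,0]]
  ]
}}

```text
time: 21.15
eef_pos: [0.5533, -0.0079, 0.1006]
ee_rot: [2.366, 2.067, 0.0]
contact_force: [1.2, -1.1, -1.3]
grip_width: 0.48
finger_force: 40.5
```

Emit:
{"api": "servo_tool", "payload": {
  "increments": [
    [[0,-0.0005,-0.003,0,0,0],[0,-0.0005,-0.006,0,0,0],[0,-0.0005,-0.009,0,0,0],[0,-0.0005,-0.012,0,0,0],[0,-0.0005,-0.014,0,0,0],[0,-0.0005,-0.014,0,0,0]]
  ]
}}

```text
time: 21.75
eef_pos: [0.5532, -0.0083, 0.0866]
ee_rot: [-2.366, -2.067, -0.0]
contact_force: [1.3, 0.6, -1.1]
grip_width: 0.481
finger_force: 40.5
```

Emit:
{"api": "servo_tool", "payload": {
  "increments": [
    [[0,0,-0.001,0,0,0],[0,0,-0.002,0,0,0],[0,0,-0.003,0,0,0],[0,0,-0.004,0,0,0],[0,0,-0.004,0,0,0]]
  ]
}}

```text
time: 22.25
eef_pos: [0.5532, -0.0083, 0.0828]
ee_rot: [2.366, 2.067, 0.0]
contact_force: [1.9, 0.5, -0.8]
grip_width: 0.482
finger_force: 40.6
```

Emit:
{"api": "servo_tool", "payload": {
  "increments": [
    [[0,0,-0.0005,0,0,0],[0,0,-0.001,0,0,0],[0,0,-0.0015,0,0,0],[0,0,-0.0015,0,0,0]]
  ]
}}

```text
time: 22.65
eef_pos: [0.5534, -0.0083, 0.0825]
ee_rot: [2.366, 2.066, -0.0]
contact_force: [-1.7, -0.5, 7.1]
grip_width: 0.478
finger_force: 41.6
```

Emit:
{"api": "servo_tool", "payload": {
  "increments": [
    [[0,0,0.0005,0,0,0],[0,0,0.0008,0,0,0]]
  ]
}}

```text
time: 22.85
eef_pos: [0.5533, -0.0083, 0.0826]
ee_rot: [2.366, 2.066, 0.0]
contact_force: [-0.7, -0.2, 2.6]
grip_width: 0.479
finger_force: 41.0
```

Emit:
{"api": "servo_tool", "payload": {
  "increments": [
    [[0,0,0,0,0,0],[0,0,0,0,0,0],[0,0,0,0,0,0],[0,0,0,0,0,0],[0,0,0,0,0,0],[0,0,0,0,0,0],[0,0,0.02,0,0,0],[0,0,0.05,0,0,0],[0,0,0.09,0,0,0],[0,0.04,0.12,0,0,0],[0.006,0.08,0.12,0,0,0],[0.013,0.11,0.12,0,0,0],[0.019,0.15,0.12,0,0,0],[0.025,0.17,0.12,0,0,0],[0.025,0.17,0.12,0,0,0],[0.025,0.17,0.12,0,0,0]]
  ],
  "grip": 0
}}

```text
time: 24.45
eef_pos: [0.578, 0.1615, 0.202]
ee_rot: [2.365, 2.067, -0.001]
contact_force: [-1.1, -0.7, 0.0]
grip_width: 1.001
finger_force: 0.0
```

```bash
python3 - <<'E'
from h import *
np.set_printoptions(precision=4,suppress=True)
T=viewer.get_image("top");S=viewer.get_image("side")
st=robot.read_state();print(st["eef_pos"])
th=-.135; q=np.array([.553,-.009]); k=q+.105*np.array([-np.sin(th),np.cos(th)]);k2=q+.05*np.array([-np.sin(th),np.cos(th)]);print("knob",k,k2)
for p,n in((T,"T"),(S,"S")):
    for r in nets.mark_of(p,"knob")[:2]: print(n,r["conf"],r["centre"],atz(p,r["centre"],.109))
o=[]
for p,c in((S,(262,180)),(T,(280,205))):
    s=7;x0,y0=c[0]-55,c[1]-21
    im=cv2.resize(p["img"][y0:y0+42,x0:x0+110],None,fx=s,fy=s,interpolation=cv2.INTER_CUBIC)[:,:,::-1].copy()
    for P in [cyl(.5535,-.009,.08,.088,.022),cyl(k[0],k[1],.096,.122,.008)]:
        h=cv2.convexHull(np.array([proj(p,x) for x in P],np.float32)).reshape(-1,2)
        cv2.polylines(im,[np.int32((h-[x0,y0]+.5)*s)],True,(0,0,255))
    o.append(im)
cv2.imwrite("pics/y.png",np.vstack(o))
E
```

```text
[0.5782 0.1598 0.2019]
knob [0.5671 0.095 ] [0.5597 0.0405]
T 0.74 [240.4, 196.2] [0.5705 0.0898 0.109 ]
S 0.6 [256.3, 194.9] [0.5626 0.0865 0.109 ]
```

View pics/y.png

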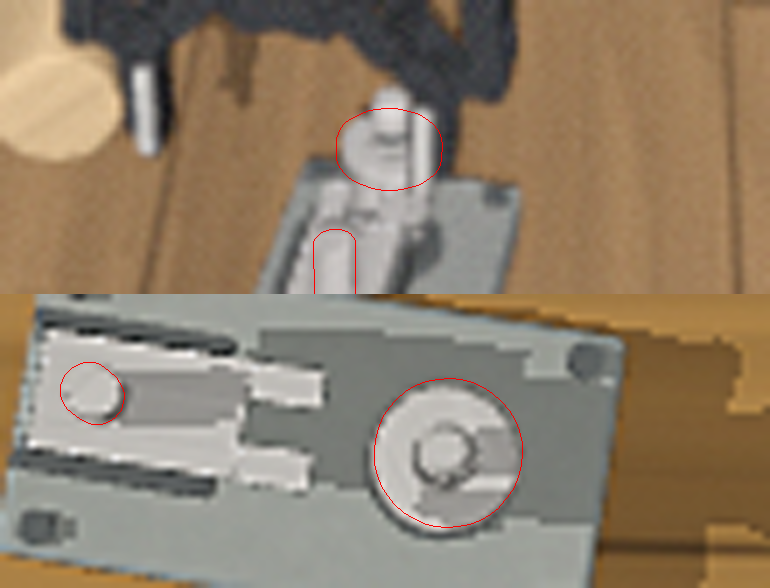

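The washer lies flat and centred on the spacer, and the knob is where the model puts it. I'll grip the knob.

Emit:
{"api": "servo_tool", "payload": {
  "increments": [
    [[-0.006,-0.04,-0.02,0,0,0],[-0.011,-0.066,-0.04,0,0,0],[-0.011,-0.066,-0.07,0,0,0],[-0.011,-0.066,-0.09,0,0,0],[-0.011,-0.066,-0.099,0,0,0],[-0.011,-0.066,-0.099,0,0,0],[-0.011,-0.066,-0.099,0,0,0]]
  ]
}}

```text
time: 25.35
eef_pos: [0.5679, 0.0958, 0.1042]
ee_rot: [2.366, 2.066, 0.002]
contact_force: [-0.6, -0.2, -0.4]
grip_width: 0.998
finger_force: 0.0
```

Emit:
{"api": "servo_tool", "payload": {
  "increments": [
    [[0,0,0,0,0,0],[0,0,0,0,0,0],[0,0,0,0,0,0],[0,0,0,0,0,0],[0,0,0,0,0,0],[0,0,0,0,0,0],[0,0,0,0,0,0],[0,0,0,0,0,0],[0,0,0,0,0,0]]
  ],
  "grip": 1,
  "squeeze": 30
}}

```text
time: 26.25
eef_pos: [0.569, 0.0955, 0.1038]
ee_rot: [2.365, 2.065, 0.005]
contact_force: [6.1, -0.4, -1.4]
grip_width: 0.169
finger_force: 30.5
```

Emit:
{"api": "servo_tool", "payload": {
  "increments": [
    [[0.001,0,0,0,0,0],[0.0003,-0.005,0,0,0,0],[-0.0004,-0.01,0,0,0,0],[-0.001,-0.015,0,0,0,0],[-0.0017,-0.02,0,0,0,0],[-0.0024,-0.025,0,0,0,0],[-0.003,-0.03,0,0,0,0],[-0.0037,-0.035,0,0,0,0],[-0.0044,-0.04,0,0,0,0],[-0.0051,-0.045,0,0,0,0],[-0.0051,-0.045,0,0,0,0]]
  ]
}}

```text
time: 27.35
eef_pos: [0.563, 0.0512, 0.1038]
ee_rot: [2.366, 2.066, 0.004]
contact_force: [3.0, 0.7, 1.0]
grip_width: 0.169
finger_force: 30.6
```

Emit:
{"api": "servo_tool", "payload": {
  "increments": [
    [[-0.0005,-0.004,0,0,0,0],[-0.001,-0.007,0,0,0,0],[-0.0013,-0.009,0,0,0,0],[-0.0015,-0.011,0,0,0,0],[-0.0017,-0.012,0,0,0,0],[-0.0017,-0.012,0,0,0,0]]
  ]
}}

```text
time: 27.95
eef_pos: [0.5618, 0.0435, 0.1038]
ee_rot: [-2.362, -2.068, -0.012]
contact_force: [5.2, 7.2, -3.0]
grip_width: 0.171
finger_force: 30.4
```

Emit:
{"api": "servo_tool", "payload": {
  "increments": [
    [[0.0,-0.001,0,0,0,0],[0.0,-0.002,0,0,0,0],[0.0,-0.002,0,0,0,0],[0.0,-0.002,0,0,0,0]]
  ]
}}

```text
time: 28.35
eef_pos: [0.5619, 0.0434, 0.1039]
ee_rot: [-2.36, -2.068, -0.015]
contact_force: [6.8, 10.5, -2.8]
grip_width: 0.166
finger_force: 30.3
```

```bash
python3 - <<'E'
from h import *
S=viewer.get_image("side");T=viewer.get_image("top")
st=robot.read_state();print(st["eef_pos"],st["contact_force"],st["moment"])
th=-.135; q=np.array([.553,-.009]); k2=q+.05*np.array([-np.sin(th),np.cos(th)])
o=[]
for p,c in((S,(262,185)),(T,(280,205))):
    s=7;x0,y0=c[0]-55,c[1]-21
    im=cv2.resize(p["img"][y0:y0+42,x0:x0+110],None,fx=s,fy=s,interpolation=cv2.INTER_CUBIC)[:,:,::-1].copy()
    for P in [cyl(k2[0],k2[1],.096,.122,.008)]:
        h=cv2.convexHull(np.array([proj(p,x) for x in P],np.float32)).reshape(-1,2)
        cv2.polylines(im,[np.int32((h-[x0,y0]+.5)*s)],True,(0,0,255))
    o.append(im)
cv2.imwrite("pics/z.png",np.vstack(o))
E
```

```text
[0.56187908 0.04342987 0.1039042 ] [ 6.26316656 10.26409177 -2.82360405] [ 2.20219906 -1.24091085 -0.04416239]
```

View pics/z.png

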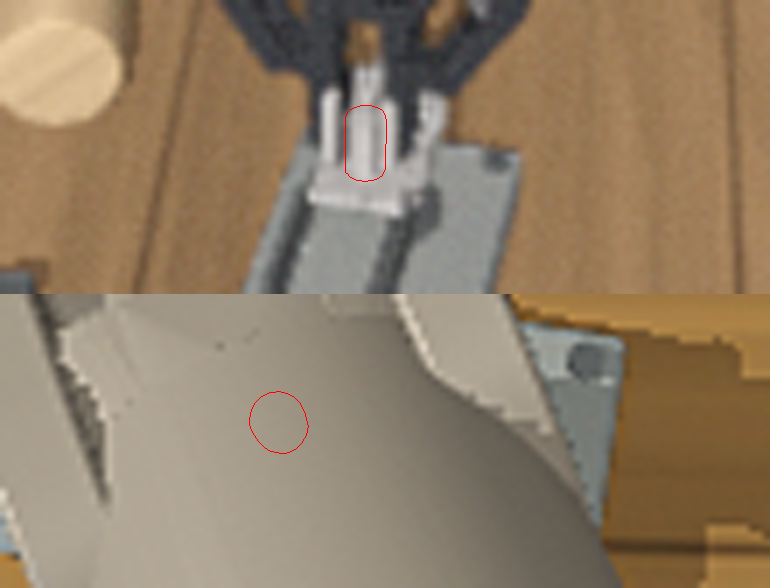

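Emit:
{"api": "servo_tool", "payload": {
  "increments": [
    [[0.001,0.003,0,0,0,0],[0.001,0.004,0,0,0,0]]
  ]
}}

```text
time: 28.65
eef_pos: [0.5619, 0.0435, 0.1038]
ee_rot: [-2.363, -2.068, -0.005]
contact_force: [3.9, 3.9, 0.7]
grip_width: 0.172
finger_force: 30.7
```

Emit:
{"api": "servo_tool", "payload": {
  "increments": [
    [[0,0,0,0,0,0],[0,0,0,0,0,0],[0,0,0,0,0,0],[0,0,0,0,0,0],[0,0,0,0,0,0],[0,0,0,0,0,0],[0,0,0.03,0,0,0],[0,0,0.08,0,0,0],[0,0.05,0.12,0,0,0],[0.005,0.1,0.12,0,0,0],[0.005,0.15,0.12,0,0,0],[0.005,0.18,0.12,0,0,0],[0.005,0.18,0.12,0,0,0],[0.005,0.18,0.12,0,0,0]]
  ],
  "grip": 0
}}

```text
time: 30.05
eef_pos: [0.5658, 0.2219, 0.2231]
ee_rot: [-2.363, -2.07, 0.001]
contact_force: [0.4, -1.6, 0.5]
grip_width: 1.0
finger_force: 0.0
```

```bash
python3 - <<'E'
from h import *
S=viewer.get_image("side");T=viewer.get_image("top")
st=robot.read_state();print(st["eef_pos"],st["contact_force"])
th=-.135; q=np.array([.553,-.009]); k2=q+.05*np.array([-np.sin(th),np.cos(th)])
o=[]
for p,c in((S,(262,185)),(T,(280,205))):
    s=7;x0,y0=c[0]-55,c[1]-21
    im=cv2.resize(p["img"][y0:y0+42,x0:x0+110],None,fx=s,fy=s,interpolation=cv2.INTER_CUBIC)[:,:,::-1].copy()
    for P in [cyl(k2[0],k2[1],.122,.122,.008),cyl(q[0],q[1],.1,.112,.008)]:
        h=cv2.convexHull(np.array([proj(p,x) for x in P],np.float32)).reshape(-1,2)
        cv2.polylines(im,[np.int32((h-[x0,y0]+.5)*s)],True,(0,0,255))
    o.append(im)
cv2.imwrite("pics/z2.png",np.vstack(o))
E
```

```text
[0.56670587 0.21894034 0.22283917] [-0.79226821 -0.7318591   0.55381957]
```

View pics/z2.png

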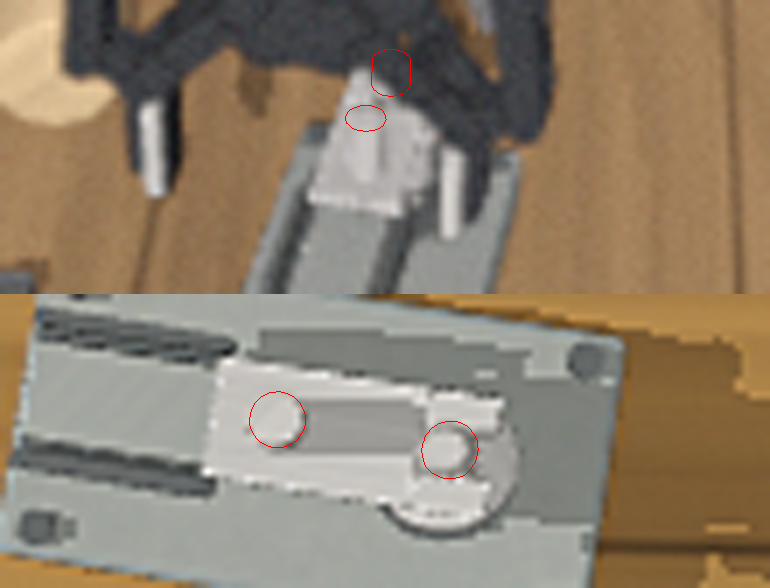

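Relative to the shaft, the knob matches the home position. I'll confirm the end stop with a gentle push from behind.

Emit:
{"api": "servo_tool", "payload": {
  "increments": [
    [[0,0,0,0,0,0],[0,0,0,0,0,0],[0,0,0,0,0,0],[-0.003,-0.05,0,0,0,0],[-0.003,-0.1,-0.04,0,0,0],[-0.003,-0.13,-0.08,0,0,0],[-0.003,-0.13,-0.11,0,0,0],[-0.003,-0.13,-0.118,0,0,0],[-0.003,-0.135,-0.118,0,0,0],[-0.003,-0.145,-0.118,0,0,0],[-0.003,-0.152,-0.118,0,0,0],[-0.003,-0.156,-0.118,0,0,0],[-0.003,-0.158,-0.118,0,0,0],[-0.003,-0.158,-0.118,0,0,0]]
  ],
  "grip": 1
}}

```text
time: 31.55
eef_pos: [0.5637, 0.0625, 0.1058]
ee_rot: [2.366, 2.066, 0.001]
contact_force: [0.5, -0.0, -0.3]
grip_width: 0.001
finger_force: 0.0
```

Emit:
{"api": "servo_tool", "payload": {
  "increments": [
    [[0,-0.002,0,0,0,0],[0,-0.003,0,0,0,0],[0,-0.004,0,0,0,0],[0,-0.004,0,0,0,0]]
  ]
}}

```text
time: 31.95
eef_pos: [0.5635, 0.0603, 0.1054]
ee_rot: [-2.364, -2.067, -0.003]
contact_force: [0.4, 3.9, -0.5]
grip_width: 0.002
finger_force: 1.9
```

Emit:
{"api": "servo_tool", "payload": {
  "increments": [
    [[0,-0.002,0,0,0,0],[0,-0.003,0,0,0,0],[0,-0.004,0,0,0,0],[0,-0.004,0,0,0,0]]
  ]
}}

```text
time: 32.35
eef_pos: [0.5635, 0.0602, 0.1055]
ee_rot: [-2.36, -2.067, -0.009]
contact_force: [-0.3, 9.5, -0.7]
grip_width: -0.0
finger_force: 5.0
```

Emit:
{"api": "servo_tool", "payload": {
  "increments": [
    [[0,0.02,0,0,0,0],[0,0.04,0.02,0,0,0],[0,0.06,0.06,0,0,0],[0,0.09,0.1,0,0,0],[0,0.12,0.12,0,0,0],[0,0.12,0.12,0,0,0],[0,0.12,0.12,0,0,0]]
  ]
}}

```text
time: 33.05
eef_pos: [0.5635, 0.1744, 0.2254]
ee_rot: [2.364, 2.067, -0.001]
contact_force: [0.1, -0.0, -0.2]
grip_width: 0.001
finger_force: 0.0
```

```bash
python3 -c "
from rig import robot
print(robot.job_done())"
```

```text
the job is handed in; nothing more can be done
None
```

The spindle is rebuilt and handed in at about 33 s: the bearing sits on its shoulder (held at about 19–20 N for over a second, highest reading 19.4 N), the washer is on the spacer, the fork is against its end stop, and the arm is clear.

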